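# Shoot the barrel bolt of the rod box

### The arm

A 7-joint arm with a two-finger parallel gripper is mounted at the origin on a cart in front of the work surface, level with it; the furniture and walls round the work are solid. World frame = base frame: x ahead of the robot, y to its left, z up, the work surface at z = 0. Lengths are in m, angles in rad, forces in N, time in s.
With the tool pointing down it reaches from about 0.425 to 0.875 m from the base axis. Payload 4.7 kg.
Tool frame: the origin (TCP) lies between the finger pads, 19 mm behind the fingertips; this is the grasp point; z points along the fingers, y is the line along which they close (so a half turn about z gives the same grasp; the last joint's range is limited). The gripper opens to 87 mm and grips with 3 to 60 N. Pads are 19 mm wide; open, the fingers measure 117 mm over their backs; the gripper's body (75 mm by 190 mm) begins 51 mm behind the grasp point.
Start: joints at [1.243, 0.321, -0.07, 1.45, 0.023, 1.371, -0.057], TCP at [0.218, -0.612, 0.241] pointing down, gripper open.
Joint ranges: [-2.86, 2.86], [-0.3, 2.09], [-1.38, 1.24], [0.06, 2.45], [-1.56, 4.7], [0.09, 2.05], [-2.69, 2.69]. Speed limits (rad/s): [2.57, 2.57, 3.14, 3.14, 3.14, 3.14, 3.14].

### API

Orientations are given as a rotation vector (axis times angle).
In Python, from bench import ctrl gives the robot as it stands. The module is installed in compiled form; this text tells all that it offers.
- The arm moves only by the shell command python3 -m handwheel 'ROWS' [FORCE]. ROWS is JSON, a list of rows, each a list of 7 numbers: the finger opening in m, from 0 to 0.087, then the shift along the tool's x, y, z in m, then the turn, a rotation vector about the tool's x, y, z in degrees. A call has 1 to 12 rows; each row shifts and turns the commanded pose from where the row before left it, along the tool's axes as they then stand; what a row does not reach is not made up. A row lasts 1/8 s, in which the tool goes at most 62.5 mm and 10.7 degrees, less where a joint would pass 70% of its speed; a pose out of reach is approached as far as the arm can. A call is refused whole if a number of a shift passes 0.0625 or a number of a turn 10.7, either way. A call with a gripper value outside its range is refused whole. The fingers move at their own pace and stop on an object; FORCE is the grip in N (left out, the last holds). Time passes only in rows, so rows that do not move let the fingers close. It gives the time, the measured TCP pose, the force, the opening and the grip force at its end, in the units of the state.
- ctrl.get_state(): the state, without advancing time (a new reading comes with each control period).
- ctrl.get_image(name): name is "scene" or "top" or "wrist"; returns (picture, depth): 384x512x3 uint8, blue, green, red; 384x512 float32, m along the optical axis (not along the pixel's ray), 0 where there is no reading.
- ctrl.camera_info(name): a dict with "intrinsics" (3x3 intrinsics, pixels), "R" (3x3) and "t" (3): a world point X has camera coordinates R X + t. Camera axes: x right, y down, z forward; pixel columns grow to the right and rows downward; lengths in m; the calibration is good to about 2 mm. A picture is of the moment at which its call begins: read the wrist's pose just before it. camera_info takes no time and is no camera call; for the wrist camera it gives the pose at the moment of the call.
- ctrl.close_job(): hands the job in; it is judged then, once.
The state is a dict: "time": time; "joint_positions": joint angles; "qd": joint speeds; "joint_torque": joint torques, N m; "position": TCP position; "tool_rot": TCP orientation; "ft_force": force on the tool from outside, world axes, zero at the start; "torque": the same for the moment, N m; "grip_width": opening from 0.0 (shut) to 1.0 (fully open); "grip_force": force on a finger pad.
Only numpy, scipy, OpenCV 4.12 (cv2) and the standard library are available. Lean on these libraries where they do the work, as an engineer would, in place of code of your own. Each camera call takes 0.05 s, during which the arm holds its last target. There are 200 camera calls.

### The job

The grey rod box on the bench is shut but not bolted. Lift the bolt's handle out of its notch, slide the bolt to the left into the keeper on the lid until the handle just meets the stop, and lower the handle fully down into the second notch, then let go. Do it by feel and gently, never forcing the handle hard against the notched rail or the stop (20 N at most), and leave the pipe piece and the nozzle on the box and the tin beside it where they stand.

Things in the scene. Friction and masses are not known exactly. Their poses are not given: they have to be found in the camera images.
- rod_box: Grey flat steel box fixed to the bench, 160 (x) x 300 (y) x 70 mm high; origin at the centre of its underside; -x is the long front side towards the robot, +y the left end. A steel barrel bolt lies on top along y: rod axis at x -50, z 95 mm. Straps over the rod (y -117 to -63 mm; keeper 70 to 84 mm), rail and end wall reach at most 53 mm above the top and belong to the box.
- first_notch (a point): Middle of the first notch, in the box frame x -70, y -40, z 95 mm. It is 11 mm wide, cut in a steel rail 4 mm thick that runs along y, 20 mm in front of the rod; the rail's upper edge is 6 mm above the rod axis. The handle's 8 mm square stem lies level in it. The second notch, equal, is 40 to 72 mm farther to +y on an adjustable stop plate, set anew each time and not measured.
- keeper (a point): Middle of the keeper, the strap on the lid that the rod end must enter: box frame x -50, y 77, z 95 mm. On the way an end wall rises straight from the far side of the second notch, to 28 mm above the rod axis, from 22 mm in front of it to 6 mm behind: a raised handle slid to +y meets it with its stem (felt over the friction) and is then 1.5 mm past the middle of the second notch.
- bolt: The sliding steel rod, 13 mm thick, 202 mm long, with its handle; origin on the rod's axis where the handle's stem leaves it. Axes as the box's. It slides only along the box's y, from y = -40 mm in the box frame (first notch) towards +y, against about 3 N of friction, and stays where it is left.
- handle (a joint): Angle of the handle about the rod axis, rad: 0 = level, down in a notch, pointing to the box's -x over the front edge; grows as it is lifted; 1.57 = straight up; ends at 0 and 1.75. Above 0.6 the stem clears the rail; lowered where there is no notch it stops on the rail at about 0.5. Stays where it is left (1 N at the knob to move it).
- knob (a point): Centre of the steel ball knob, 20 mm in diameter, at the end of the handle, 60 mm from the rod axis. When level it is 30 mm out in front of the box and 95 mm above the bench. Pinched from above, fingers on its +y and -y sides (closing along the rod), it turns between the pads as the handle swings; hold it with the TCP near its centre's height, tips no lower than 20 mm under it.
- pipe_offcut: Bystander: piece of steel pipe, 42 mm in diameter, 60 mm tall, standing on the rear of the box top; origin at the centre of its underside.
- gas_nozzle: Bystander: copper nozzle, 25 mm in diameter, 62 mm tall, standing on the rear of the box top to the right; origin at the centre of its underside.
- gel_tin: Bystander: round tin with a cap, 66 mm in diameter, 96 mm tall, standing on the bench to the left of the box; origin at the centre of its underside.

How it is judged:
By the outcome, as a careful person would: the job done as asked, in the order asked, and still so for the second after the job is handed in, with the robot touching nothing.
It also fails if it takes over 67 s, if anything falls off the work surface, if the arm or the gripper's body presses on something with over 40 N, if the wrist force passes 120 N, or if a joint passes its speed limit or range.

## Working session

There is one attempt and no reset: what is moved stays moved. The work goes in short steps, Python scripts to look and compute and a shell command to move; the robot and the scene stay as the last step left them, time stands still between calls to the robot, and variables do not carry over. Pictures are saved under pics/ and viewed, at most 10 in all, crops included, and the job is handed in when it is done.

```bash
mkdir -p pics; python3 - <<'E'
from bench import ctrl
import cv2,numpy as np
s=ctrl.get_state();print({k:np.round(v,3) for k,v in s.items()})
for n in("scene","top"):
    c=ctrl.camera_info(n);p,d=ctrl.get_image(n);cv2.imwrite(f"pics/{n}0.png",p);np.savez(f"{n}0.npz",p=p,d=d,K=c["intrinsics"],R=c["R"],t=c["t"])
    print(n,np.round(c["intrinsics"],1).tolist(),np.round(-np.array(c["R"]).T@c["t"],3),np.round(c["R"],2).tolist())
E
```

```text
{'time': np.float64(0.0), 'joint_positions': array([ 1.243,  0.322, -0.07 ,  1.452,  0.023,  1.371, -0.057]), 'qd': array([-0.001, -0.   , -0.001,  0.   , -0.   ,  0.001, -0.   ]), 'joint_torque': array([-0.0000e+00, -4.9127e+01, -4.0400e-01, -3.1253e+01, -6.4000e-02,
        4.4000e-02,  0.0000e+00]), 'position': array([ 0.218, -0.612,  0.24 ]), 'tool_rot': array([-3.094e+00, -5.340e-01,  1.000e-03]), 'ft_force': array([0.797, 0.542, 0.395]), 'torque': array([-0.015,  0.007,  0.041]), 'grip_force': np.float64(0.0), 'grip_width': np.float64(1.0)}
scene [[384.9, 0.0, 267.1], [0.0, 384.9, 195.5], [0.0, 0.0, 1.0]] [-0.035 -0.392  0.453] [[0.57, -0.82, -0.01], [-0.37, -0.24, -0.9], [0.74, 0.51, -0.44]]
top [[413.6, 0.0, 254.7], [0.0, 413.6, 182.6], [0.0, 0.0, 1.0]] [0.466 0.054 1.014] [[0.01, -1.0, 0.01], [-0.99, -0.01, -0.14], [0.14, -0.01, -0.99]]
```

View pics/top0.png

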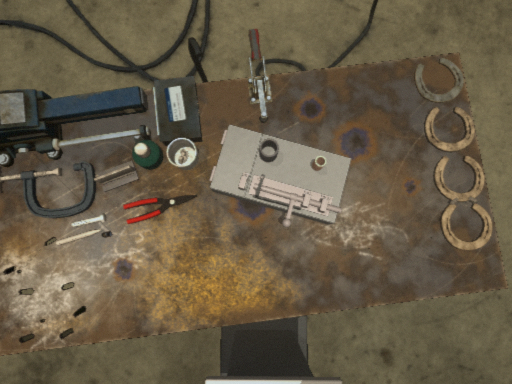

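View pics/scene0.png

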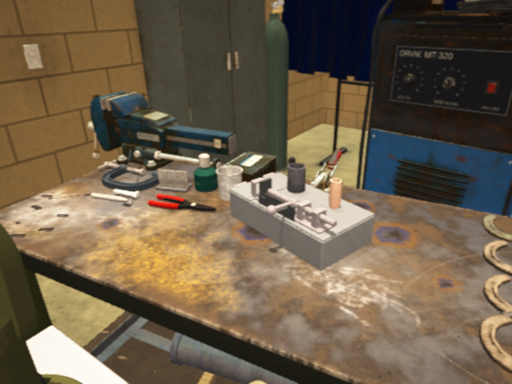

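The top view shows the box top with corners at about (225,127), (350,157), (335,222) and (211,190). The knob is at about (287,221), and the bolt is along the front. In the scene view the handle points to the front at about (290,215). Next I'll measure the box and knob.

```bash
cat > h.py <<'E'
import numpy as np,cv2
def load(n):
    z=np.load(n+".npz");return z["p"],z["d"],z["K"],z["R"],z["t"]
def cloud(d,K,R,t):
    v,u=np.mgrid[:d.shape[0],:d.shape[1]]
    c=np.stack([(u-K[0,2])/K[0,0]*d,(v-K[1,2])/K[1,1]*d,d],-1)
    return (c-t)@R
def ray(u,v,K,R,t): 
    r=R.T@np.linalg.inv(K)@[u,v,1];return -R.T@t,r/np.linalg.norm(r)
def plane(u,v,z,K,R,t):
    o,r=ray(u,v,K,R,t);return o+r*(z-o[2])/r[2]
def proj(X,K,R,t):
    c=K@(R@X+t);return c[:2]/c[2]
E
python3 - <<'E'
from h import *
p,d,K,R,t=load("top0");W=cloud(d,K,R,t)
roi=np.zeros(d.shape,bool);roi[115:235,200:362]=1
m=roi&(abs(W[...,2]-.07)<.008)&(d>0)
P=W[m];print("top z median",np.median(P[:,2]),len(P))
mm=roi&(W[...,2]>.05)&(d>0)
q=W[m][:,:2].astype(np.float32)*1000
r=cv2.minAreaRect(q);print("rect",r,np.round(cv2.boxPoints(r)).tolist())
(cx,cy),_,_=r
box=cv2.boxPoints(r)
# axes: yb = long edge
e=max([box[1]-box[0],box[2]-box[1]],key=np.linalg.norm);yb=e/np.linalg.norm(e);yb*=np.sign(yb[1]);xb=np.array([yb[1],-yb[0]])
print("yb",yb,"yaw deg",np.degrees(np.arctan2(-yb[0],yb[1])))
c=np.array([cx,cy])
for nm,b in(("knob",(-110,-40,95)),("keeper",(-50,77,95)),("stem0",(-50,-40,95))):
    X=np.r_[c+b[0]*xb+b[1]*yb,b[2]]/1000;print(nm,np.round(X,4),"top px",proj(X,K,R,t),end=" ")
    _,_,K2,R2,t2=load("scene0");print("scene px",proj(X,K2,R2,t2))
cv2.imwrite("pics/c0.png",np.hstack([cv2.resize(p[120:235,205:355],None,fx=3,fy=3,interpolation=2)]))
ps=load("scene0")[0];a=cv2.resize(ps[165:265,225:380],None,fx=3,fy=3,interpolation=2)
b=cv2.imread("pics/c0.png");w=max(a.shape[1],b.shape[1]);
f=lambda i:cv2.copyMakeBorder(i,0,0,0,w-i.shape[1],0)
o=np.vstack([f(b),f(a)])[:];o=cv2.resize(o,None,fx=.93*600/645,fy=.93*600/645);print(o.shape);cv2.imwrite("pics/c0.png",o)
E
```

```text
top z median 0.06837512010414587 7320
rect ((625.9166259765625, -8.858795166015625), (305.4842529296875, 160.02944946289062), 74.64762878417969) [[508.0, -135.0], [663.0, -177.0], [744.0, 117.0], [589.0, 160.0]]
yb [0.26475438 0.9643159 ] yaw deg -15.352357
knob [ 0.5093 -0.0183  0.095 ] top px [284.30040245 222.08584951] scene px [269.61151335 211.63918603]
keeper [0.5981 0.0786 0.095 ] top px [241.05029886 181.97934911] scene px [256.20417142 184.55181757]
stem0 [ 0.5671 -0.0342  0.095 ] top px [291.35986271 196.17043625] scene px [292.01426964 202.42867467]
(558, 402, 3)
```

View pics/c0.png

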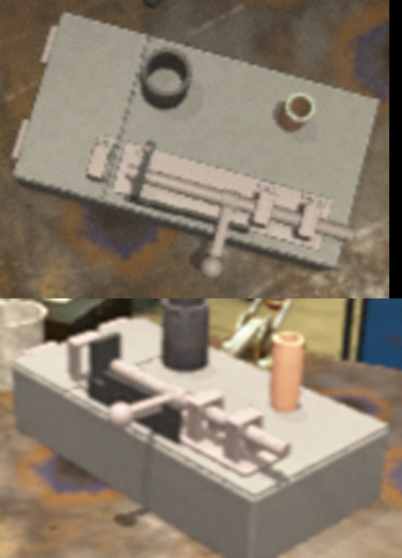

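The crop shows the handle level. The knob is at about (286.3,222.5) in top pixels and (272,208) in scene pixels, with the pipe and nozzle at the rear. The rectangle includes the hinge tabs at the left end, so its centre sits about 2.7 mm too far to +y. I'll triangulate the knob from both views.

```bash
python3 - <<'E'
from h import *
from bench import ctrl
from scipy.spatial.transform import Rotation as Ro
A=load("top0");B=load("scene0")
o1,r1=ray(286.3,222.5,*A[2:]);o2,r2=ray(272,208.2,*B[2:])
s=np.linalg.lstsq(np.c_[r1,-r2],o2-o1,rcond=None)[0]
a,b=o1+s[0]*r1,o2+s[1]*r2;print("tri",a.round(4),b.round(4),"plane",plane(286.3,222.5,.095,*A[2:]).round(4),plane(272,208.2,.095,*B[2:]).round(4))
for L,(u,v) in((A,(286,222)),(B,(272,208))):
    W=cloud(*L[1:]);print(W[v-2:v+3,u-2:u+3,:].reshape(-1,3).round(3)[[7,11,12,13,17]].tolist())
q=ctrl.get_state();M=Ro.from_rotvec(q["tool_rot"]).as_matrix();print(M.round(3))
# target axes: z down, y along +-yb
yb=np.array([.2648,.9643,0])
for sg in(1,-1):
    y=sg*yb;z=np.array([0,0,-1.]);x=np.cross(y,z);T=np.c_[x,y,z];print(sg,np.degrees(Ro.from_matrix(M.T@T).as_rotvec()).round(2))
# shift to above knob at z .241
K=np.array([.509,-.0205,.241]);print("shift tool axes",M.T@(K-q["position"]))
E
```

```text
tri [ 0.508  -0.022   0.1039] [ 0.5094 -0.0239  0.1042] plane [ 0.5084 -0.0227  0.095 ] [ 0.5237 -0.0142  0.095 ]
[[0.511, -0.021, 0.108], [0.509, -0.019, 0.108], [0.509, -0.021, 0.108], [0.509, -0.023, 0.106], [0.507, -0.021, 0.109]]
[[0.508, -0.025, 0.107], [0.506, -0.024, 0.106], [0.505, -0.027, 0.108], [0.507, -0.028, 0.107], [0.503, -0.028, 0.106]]
[[ 0.942  0.335 -0.001]
 [ 0.335 -0.942  0.002]
 [-0.    -0.002 -1.   ]]
1 [-5.0000e-02 -1.2000e-01 -1.4506e+02]
-1 [-0.09  0.04 34.94]
shift tool axes [ 4.72756059e-01 -4.59576812e-01  1.35519678e-06]
```

```bash
python3 -m handwheel '[[0.087,0.039,-0.038,0,0,0,0],[0.087,0.039,-0.038,0,0,0,0],[0.087,0.039,-0.038,0,0,0,0],[0.087,0.039,-0.038,0,0,0,0],[0.087,0.039,-0.038,0,0,0,0],[0.087,0.039,-0.038,0,0,0,0],[0.087,0.039,-0.038,0,0,0,0],[0.087,0.039,-0.038,0,0,0,0],[0.087,0.039,-0.038,0,0,0,0],[0.087,0.039,-0.038,0,0,0,0],[0.087,0.039,-0.038,0,0,0,0]]'
python3 -m handwheel '[[0.05,0,0,0,0,0,8.74],[0.05,0,0,0,0,0,8.74],[0.05,0,0,0,0,0,8.74],[0.05,0,0,0,0,0,8.72],[0.05,0,0,0,0,0,0]]'
python3 - <<'E'
from bench import ctrl
import cv2,numpy as np
c=ctrl.camera_info("wrist");p,d=ctrl.get_image("wrist");cv2.imwrite("pics/w1.png",p);np.savez("w1.npz",p=p,d=d,K=c["intrinsics"],R=c["R"],t=c["t"])
s=ctrl.get_state();print(s["position"],s["tool_rot"],s["ft_force"],s["time"])
E
```

```text
time: 1.48
position: [0.4822, -0.0732, 0.2411]
tool_rot: [3.095, 0.534, -0.0]
ft_force: [1.1, -0.9, 0.3]
grip_width: 1.0
grip_force: 0.0
time: 2.1
position: [0.4816, -0.0748, 0.2409]
tool_rot: [3.114, -0.417, -0.001]
ft_force: [-0.2, 0.0, -0.5]
grip_width: 0.59
grip_force: 0.0
[ 0.48169017 -0.07474813  0.24095599] [ 3.11403033e+00 -4.15210287e-01 -9.09656730e-04] [ 0.41834174  0.2145241  -0.2972715 ] 2.15
```

View pics/w1.png

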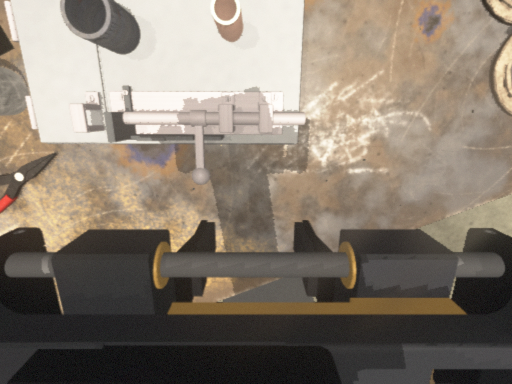

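The wrist view shows the knob at (201,176), the rod level from (124,117) to (306,119), and the end wall near column 127. I'll work out the knob point and the rod direction.

```bash
python3 - <<'E'
from h import *
from bench import ctrl
from scipy.spatial.transform import Rotation as Ro
L=load("w1");p,d=L[:2];W=cloud(*L[1:])
A=load("top0");B=load("scene0")
g=cv2.GaussianBlur(cv2.cvtColor(p,6),(3,3),0)
c=cv2.HoughCircles(g[160:195,180:225],cv2.HOUGH_GRADIENT,1,20,param1=80,param2=8,minRadius=6,maxRadius=14);print(c)
u,v=201,176
if c is not None:u,v=c[0,0,0]+180,c[0,0,1]+160
print(u,v,"depth pt",W[int(v),int(u)],"plane",plane(u,v,.095,*L[2:]).round(4),plane(u,v,.098,*L[2:]).round(4))
o1,r1=ray(286.3,222.5,*A[2:]);o2,r2=ray(u,v,*L[2:])
s=np.linalg.lstsq(np.c_[r1,-r2],o2-o1,rcond=None)[0];print("tri top/wrist",o1+s[0]*r1,o2+s[1]*r2)
a,b=plane(150,117.3,.1015,*L[2:]),plane(300,119,.1015,*L[2:])
# rod centre from depth: highest ridge per column
pts=[]
for cu in list(range(140,190,4))+list(range(285,302,4)):
    col=W[108:130,cu];i=np.argmax(col[:,2]);
    k=col[col[:,2]>col[i,2]-.004];pts.append(k.mean(0))
pts=np.array(pts);l=np.polyfit(pts[:,1],pts[:,0],1);print("dx/dy",l[0],"yaw",-np.degrees(np.arctan(l[0])),"ridge z",np.median(pts[:,2]),"clicked dx/dy",(a-b)[0]/(a-b)[1])
n=np.array([1,-l[0]])/np.hypot(1,l[0]);k=plane(u,v,.095,*L[2:]);print("knob dist from rod axis",n@(k[:2]-[np.polyval(l,k[1]),k[1]]))
q=ctrl.get_state();M=Ro.from_rotvec(q["tool_rot"]).as_matrix();print(M.round(4));print("shift",M.T@(k-q["position"]))
E
```

```text
[[[16.5 17.5 12.2]]]
196.5 177.5 depth pt [ 0.51063629 -0.01895025  0.10991545] plane [ 0.5075 -0.0152  0.095 ] [ 0.508 -0.016  0.098]
tri top/wrist [ 0.50760408 -0.02134712  0.11169413] [ 0.51027891 -0.01976931  0.11168645]
dx/dy 0.2775804698970078 yaw -15.513615361226183 ridge z 0.1011182157658363 clicked dx/dy 0.2844361285104691
knob dist from rod axis -0.06382682027122775
[[ 9.651e-01 -2.620e-01 -6.000e-04]
 [-2.620e-01 -9.651e-01  1.000e-04]
 [-6.000e-04  1.000e-04 -1.000e+00]]
shift [ 0.00942301 -0.06425214  0.1459455 ]
```

```bash
python3 - <<'E'
from h import *
from bench import ctrl
from scipy.spatial.transform import Rotation as Ro
L=load("w1");W=cloud(*L[1:]);A=load("top0")
m=np.zeros(L[1].shape,np.uint8);m[150:200,170:235]=(W[150:200,170:235,2]>.075)
o=cv2.morphologyEx(m,cv2.MORPH_OPEN,np.ones((11,11),np.uint8));n,_,st,ce=cv2.connectedComponentsWithStats(o);print(st,ce)
cn=cv2.findContours(o,0,2)[0][0];(u,v),r=cv2.minEnclosingCircle(cn);print(u,v,r)
u,v=ce[1]
o1,r1=ray(286.3,222.5,*A[2:]);o2,r2=ray(u,v,*L[2:])
s=np.linalg.lstsq(np.c_[r1,-r2],o2-o1,rcond=None)[0];print("tri",o1+s[0]*r1,o2+s[1]*r2)
k=plane(u,v,.096,*L[2:]);print(k, "maxz",W[o>0][:,2].max(),"med xy",np.median(W[o>0],0))
q=ctrl.get_state();M=Ro.from_rotvec(q["tool_rot"]).as_matrix();print("shift",M.T@(k-q["position"]))
E
```

```text
[[     0      0    512    384 196389]
 [   194    168     15     15    219]] [[255.56084098 191.51833351]
 [200.94063927 175.05936073]]
201.0 175.0 9.219644546508789
tri [ 0.5082145  -0.02244622  0.09849844] [ 0.50942514 -0.02170759  0.09849292]
[ 0.50902666 -0.02107309  0.096     ] maxz 0.11143798060046183 med xy [ 0.51104466 -0.02429128  0.1080158 ]
shift [ 0.01240108 -0.05897391  0.14494421]
```

```bash
python3 -m handwheel '[[0.05,0.012,-0.03,0,0,0,0],[0.05,0,-0.029,0,0,0,0.2],[0.05,0,0,0.04,0,0,0],[0.05,0,0,0.04,0,0,0],[0.05,0,0,0.03,0,0,0],[0.05,0,0,0.015,0,0,0],[0.05,0,0,0.013,0,0,0],[0.05,0,0,0,0,0,0]]' 6
python3 - <<'E'
from bench import ctrl
import cv2,numpy as np
c=ctrl.camera_info("wrist");p,d=ctrl.get_image("wrist");cv2.imwrite("pics/w2.png",p);np.savez("w2.npz",p=p,d=d,K=c["intrinsics"],R=c["R"],t=c["t"])
E
```

```text
time: 3.15
position: [0.509, -0.0211, 0.103]
tool_rot: [-3.113, 0.424, 0.001]
ft_force: [0.4, 0.0, 0.2]
grip_width: 0.572
grip_force: 0.0
```

View pics/w2.png

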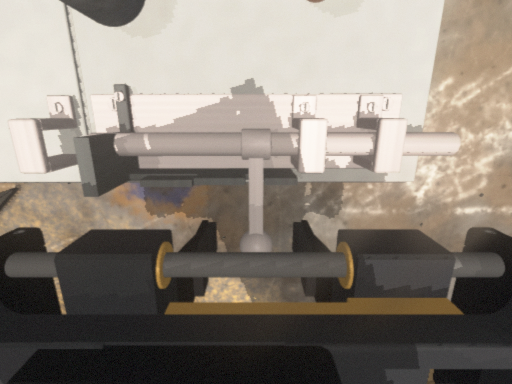

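The knob is centred between the fingers at column 256, so I'll close gently on it.

```bash
python3 -m handwheel '[[0.04,0,0,0.004,0,0,0],[0.03,0,0,0,0,0,0],[0.022,0,0,0,0,0,0],[0.018,0,0,0,0,0,0],[0.014,0,0,0,0,0,0],[0.014,0,0,0,0,0,0],[0.014,0,0,0,0,0,0]]' 6
```

```text
time: 4.08
position: [0.5091, -0.0216, 0.0992]
tool_rot: [3.112, -0.426, -0.0]
ft_force: [-0.4, -2.4, -0.4]
grip_width: 0.219
grip_force: 6.0
```

```bash
python3 -m handwheel '[[0.014,0.0003,0,-0.006,0,0,0],[0.014,0.0009,0,-0.0059,0,0,0],[0.014,0.0015,0,-0.0058,0,0,0]]'
python3 -m handwheel '[[0.014,0.002,0,-0.0057,0,0,0],[0.014,0.0026,0,-0.0054,0,0,0],[0.014,0.0032,0,-0.0051,0,0,0],[0.014,0,0,0,0,0,0]]'
```

```text
time: 4.45
position: [0.5123, -0.0224, 0.1175]
tool_rot: [3.112, -0.426, 0.002]
ft_force: [2.3, -3.8, -2.7]
grip_width: 0.219
grip_force: 6.0
time: 4.95
position: [0.5194, -0.0239, 0.1335]
tool_rot: [3.113, -0.425, 0.0]
ft_force: [2.3, -3.7, -2.0]
grip_width: 0.217
grip_force: 6.0
```

```bash
python3 -m handwheel '[[0.014,0.0036,0,-0.0048,0,0,0],[0.014,0.0041,0,-0.0043,0,0,0],[0.014,0.0045,0,-0.004,0,0,0],[0.014,0.0049,0,-0.0035,0,0,0],[0.014,0,0,0,0,0,0]]'
```

```text
time: 5.58
position: [0.5362, -0.0286, 0.1501]
tool_rot: [-3.113, 0.425, -0.001]
ft_force: [0.8, -2.7, -0.9]
grip_width: 0.219
grip_force: 6.0
```

```bash
python3 - <<'E'
from bench import ctrl
import cv2,numpy as np
c=ctrl.camera_info("wrist");p,d=ctrl.get_image("wrist");cv2.imwrite("pics/w3.png",p);np.savez("w3.npz",p=p,d=d,K=c["intrinsics"],R=c["R"],t=c["t"])
E
```

```text
(no output)
```

View pics/w3.png

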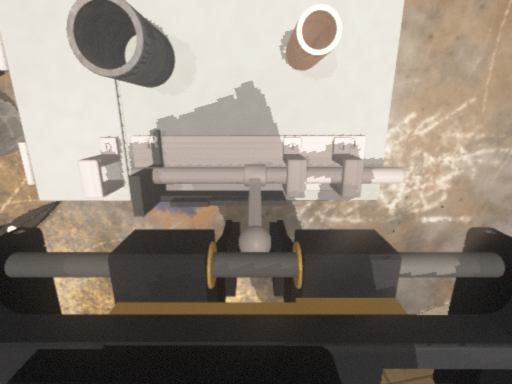

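The handle is raised to about 1.0 rad and the knob is still gripped at (255,240). The end wall is at about columns 131-155. I'll estimate its distance from depth before feeling for it.

```bash
python3 - <<'E'
from h import *
from bench import ctrl
yb=np.array([.265,.9643,0]);xb=np.array([.9643,-.265,0]);s=ctrl.get_state();T=s["position"]
for n in("w1","w2","w3"):
    L=load(n);W=cloud(*L[1:]);X=(W-[.5362,-.0286,0]);a=X@yb*1000;b=X@xb*1000;z=W[...,2]*1000
    # wall: in front of rod by 22..-6 => rod axis at b=+32 ; b 11..37
    m=(L[1]>0)&(b>8)&(b<40)&(z>108)&(z<130)&(a>20)&(a<90)
    print(n,m.sum(),np.percentile(a[m],[0,2,10,25,50,90,100]).round(1) if m.any() else "")
print(T,s["ft_force"],s["time"])
E
```

```text
w1 462 [74.1 74.5 74.8 75.1 75.6 80.7 83.1]
w2 1951 [74.1 74.5 74.8 75.1 75.6 80.7 82.7]
w3 839 [74.2 74.7 75.  75.2 75.9 80.8 82.7]
[ 0.53604925 -0.02849954  0.1500321 ] [ 0.20192273 -1.95897775 -1.32943281] 5.625
```

```bash
python3 -m handwheel '[[0.014,0,-0.003,0,0,0,0],[0.014,0,-0.005,0,0,0,0],[0.014,0,-0.005,0,0,0,0],[0.014,0,-0.005,0,0,0,0],[0.014,0,-0.005,0,0,0,0],[0.014,0,-0.003,0,0,0,0],[0.014,0,0,0,0,0,0]]' 10
python3 -m handwheel '[[0.014,0,-0.004,0,0,0,0],[0.014,0,-0.005,0,0,0,0],[0.014,0,-0.005,0,0,0,0],[0.014,0,-0.005,0,0,0,0],[0.014,0,-0.005,0,0,0,0],[0.014,0,-0.005,0,0,0,0],[0.014,0,-0.003,0,0,0,0],[0.014,0,-0.001,0,0,0,0]]'
```

```text
time: 6.5
position: [0.5428, -0.0025, 0.1498]
tool_rot: [-3.112, 0.424, -0.0]
ft_force: [0.4, -1.8, -0.6]
grip_width: 0.22
grip_force: 10.0
time: 7.5
position: [0.5515, 0.0287, 0.1497]
tool_rot: [-3.113, 0.425, 0.0]
ft_force: [-2.4, -2.2, 1.4]
grip_width: 0.217
grip_force: 10.0
```

```bash
python3 -m handwheel '[[0.014,0,-0.001,0,0,0,0],[0.014,0,-0.001,0,0,0,0],[0.014,0,-0.001,0,0,0,0],[0.014,0,-0.001,0,0,0,0]]'
python3 -m handwheel '[[0.014,0,-0.001,0,0,0,0],[0.014,0,-0.001,0,0,0,0]]'
```

```text
time: 8.0
position: [0.5525, 0.0323, 0.1497]
tool_rot: [3.113, -0.425, -0.001]
ft_force: [-2.3, -3.2, 1.6]
grip_width: 0.219
grip_force: 10.0
time: 8.25
position: [0.5531, 0.0342, 0.1497]
tool_rot: [3.113, -0.425, -0.0]
ft_force: [-3.6, -2.6, 1.0]
grip_width: 0.217
grip_force: 10.0
```

```bash
python3 -m handwheel '[[0.014,0,-0.001,0,0,0,0],[0.014,0,-0.001,0,0,0,0]]'
python3 -m handwheel '[[0.014,0,-0.001,0,0,0,0]]'; python3 -m handwheel '[[0.014,0,-0.0005,0,0,0,0]]'
```

```text
time: 8.5
position: [0.5537, 0.0361, 0.1498]
tool_rot: [3.113, -0.425, -0.0]
ft_force: [-3.0, -1.7, 1.3]
grip_width: 0.213
grip_force: 10.0
time: 8.62
position: [0.5539, 0.0371, 0.1498]
tool_rot: [3.113, -0.425, -0.0]
ft_force: [-2.7, -2.3, 1.8]
grip_width: 0.215
grip_force: 10.0
time: 8.75
position: [0.5541, 0.0376, 0.1497]
tool_rot: [3.113, -0.425, -0.0]
ft_force: [-2.5, -2.4, 1.9]
grip_width: 0.218
grip_force: 10.0
```

```bash
python3 -m handwheel '[[0.014,0,-0.0005,0,0,0,0],[0.014,0,-0.0005,0,0,0,0]]';python3 -m handwheel '[[0.014,0,-0.0005,0,0,0,0]]'; python3 -m handwheel '[[0.014,0,-0.0005,0,0,0,0]]'
```

```text
time: 9.0
position: [0.5543, 0.0385, 0.1497]
tool_rot: [3.113, -0.425, -0.0]
ft_force: [-2.7, -2.1, 2.4]
grip_width: 0.214
grip_force: 10.0
time: 9.12
position: [0.5545, 0.039, 0.1498]
tool_rot: [3.113, -0.425, -0.0]
ft_force: [-4.3, -2.2, 2.6]
grip_width: 0.217
grip_force: 10.0
time: 9.25
position: [0.5546, 0.0394, 0.1497]
tool_rot: [3.113, -0.425, -0.0]
ft_force: [-2.7, -2.5, 2.6]
grip_width: 0.222
grip_force: 10.0
```

```bash
python3 -m handwheel '[[0.014,0,-0.0005,0,0,0,0]]';python3 -m handwheel '[[0.014,0,-0.0005,0,0,0,0]]'; python3 -m handwheel '[[0.014,0,-0.0005,0,0,0,0]]'
```

```text
time: 9.38
position: [0.5547, 0.04, 0.1498]
tool_rot: [3.113, -0.425, -0.0]
ft_force: [-3.1, -3.0, 2.2]
grip_width: 0.214
grip_force: 10.0
time: 9.5
position: [0.5548, 0.0402, 0.1497]
tool_rot: [3.112, -0.425, -0.0]
ft_force: [-3.7, -2.5, 2.4]
grip_width: 0.216
grip_force: 10.0
time: 9.62
position: [0.5548, 0.0402, 0.1497]
tool_rot: [3.111, -0.426, -0.001]
ft_force: [-4.4, -4.1, 2.9]
grip_width: 0.211
grip_force: 10.0
```

```bash
python3 -m handwheel '[[0.014,0,-0.0003,0,0,0,0]]'; python3 -m handwheel '[[0.014,0,-0.0005,0,0,0,0]]'
```

```text
time: 9.75
position: [0.5548, 0.0402, 0.1497]
tool_rot: [3.111, -0.426, -0.001]
ft_force: [-4.1, -4.1, 4.3]
grip_width: 0.221
grip_force: 10.0
time: 9.88
position: [0.5548, 0.0403, 0.1497]
tool_rot: [3.11, -0.426, -0.001]
ft_force: [-5.2, -6.0, 3.4]
grip_width: 0.22
grip_force: 10.0
```

The position has stalled at y ≈ 0.0402 and the force is climbing to about 7 N, so the stem has met the stop. I'll back off 1.5 mm to the notch middle.

```bash
python3 -m handwheel '[[0.014,0,0.001,0,0,0,0],[0.014,0,0.001,0,0,0,0]]'; python3 -m handwheel '[[0.014,0,0.0005,0,0,0,0],[0.014,0,0,0,0,0,0]]'
```

```text
time: 10.12
position: [0.5548, 0.0401, 0.1498]
tool_rot: [-3.112, 0.425, -0.0]
ft_force: [-3.0, -0.2, 2.5]
grip_width: 0.216
grip_force: 10.0
time: 10.38
position: [0.5548, 0.04, 0.1498]
tool_rot: [-3.112, 0.424, -0.001]
ft_force: [-2.2, 0.2, 0.8]
grip_width: 0.214
grip_force: 10.0
```

```bash
python3 -m handwheel '[[0.014,0,0.0005,0,0,0,0],[0.014,0,0.0005,0,0,0,0]]'; python3 -m handwheel '[[0.014,0,0.0003,0,0,0,0],[0.014,0,0,0,0,0,0]]'
```

```text
time: 10.62
position: [0.5547, 0.0398, 0.1498]
tool_rot: [-3.111, 0.423, -0.001]
ft_force: [-1.2, 3.9, -0.8]
grip_width: 0.218
grip_force: 10.0
time: 10.88
position: [0.5544, 0.0386, 0.1498]
tool_rot: [-3.112, 0.424, -0.001]
ft_force: [-0.3, 3.5, 1.1]
grip_width: 0.216
grip_force: 10.0
```

```bash
python3 -m handwheel '[[0.014,0,-0.0007,0,0,0,0],[0.014,-0.0049,0,0.0035,0,0,0],[0.014,-0.0045,0,0.004,0,0,0],[0.014,-0.0041,0,0.0043,0,0,0],[0.014,-0.0036,0,0.0048,0,0,0],[0.014,0,0,0,0,0,0]]' 6
```

```text
time: 11.62
position: [0.5371, 0.0434, 0.1322]
tool_rot: [3.113, -0.425, -0.002]
ft_force: [-0.8, 3.5, 0.1]
grip_width: 0.222
grip_force: 6.0
```

```bash
python3 -m handwheel '[[0.014,-0.0016,0,0.0025,0,0,0],[0.014,-0.0016,0,0.0026,0,0,0]]'; python3 -m handwheel '[[0.014,-0.0013,0,0.0027,0,0,0],[0.014,-0.0013,0,0.0027,0,0,0]]'
```

```text
time: 11.88
position: [0.5347, 0.0441, 0.1279]
tool_rot: [3.113, -0.425, -0.0]
ft_force: [-1.4, 2.2, 3.3]
grip_width: 0.217
grip_force: 6.0
time: 12.12
position: [0.5322, 0.0448, 0.1224]
tool_rot: [3.113, -0.425, -0.0]
ft_force: [-2.3, 2.2, 1.3]
grip_width: 0.219
grip_force: 6.0
```

```bash
python3 -m handwheel '[[0.014,-0.001,0,0.0028,0,0,0],[0.014,-0.001,0,0.0029,0,0,0],[0.014,-0.0008,0,0.0029,0,0,0]]'; python3 -m handwheel '[[0.014,-0.0007,0,0.0029,0,0,0],[0.014,-0.0005,0,0.003,0,0,0]]';python3 -m handwheel '[[0.014,-0.0004,0,0.003,0,0,0],[0.014,-0.0002,0,0.0026,0,0,0]]'
```

```text
time: 12.5
position: [0.5294, 0.0455, 0.1137]
tool_rot: [3.113, -0.425, -0.0]
ft_force: [-2.0, 2.2, 1.7]
grip_width: 0.22
grip_force: 6.0
time: 12.75
position: [0.5283, 0.0459, 0.1078]
tool_rot: [3.113, -0.425, -0.0]
ft_force: [-1.9, 3.1, 1.1]
grip_width: 0.223
grip_force: 6.0
time: 13.0
position: [0.5278, 0.046, 0.1022]
tool_rot: [3.113, -0.425, -0.0]
ft_force: [-2.5, 2.8, 1.1]
grip_width: 0.222
grip_force: 6.0
```

Now the last 3 mm, until the handle rests at its lower end.

```bash
python3 -m handwheel '[[0.014,0,0,0.0015,0,0,0],[0.014,0,0,0.001,0,0,0]]'; python3 -m handwheel '[[0.014,0,0,0.001,0,0,0],[0.014,0,0,0,0,0,0]]'; python3 -m handwheel '[[0.014,0,0,0.0007,0,0,0],[0.014,0,0,0,0,0,0]]'
```

```text
time: 13.25
position: [0.5278, 0.046, 0.0999]
tool_rot: [3.113, -0.425, -0.001]
ft_force: [-2.5, 2.3, 0.3]
grip_width: 0.22
grip_force: 6.0
time: 13.5
position: [0.5277, 0.0461, 0.0988]
tool_rot: [3.113, -0.425, -0.001]
ft_force: [-2.6, 2.1, 0.2]
grip_width: 0.222
grip_force: 6.0
time: 13.75
position: [0.5277, 0.046, 0.0982]
tool_rot: [3.113, -0.425, -0.001]
ft_force: [-3.2, 3.0, -0.2]
grip_width: 0.219
grip_force: 6.0
```

```bash
python3 -m handwheel '[[0.014,0,0,0.0007,0,0,0],[0.014,0,0,0,0,0,0]]'; python3 -m handwheel '[[0.014,0,0,0.0007,0,0,0],[0.014,0,0,0,0,0,0]]'; python3 -m handwheel '[[0.014,0,0,0.0007,0,0,0],[0.014,0,0,0,0,0,0]]'
```

```text
time: 14.0
position: [0.5278, 0.046, 0.0975]
tool_rot: [3.113, -0.425, -0.0]
ft_force: [-4.0, 3.7, -0.4]
grip_width: 0.216
grip_force: 6.0
time: 14.25
position: [0.5279, 0.046, 0.0969]
tool_rot: [3.113, -0.425, -0.0]
ft_force: [-3.9, 2.6, -0.2]
grip_width: 0.22
grip_force: 6.0
time: 14.5
position: [0.5279, 0.046, 0.0961]
tool_rot: [3.113, -0.425, -0.0]
ft_force: [-3.1, 3.4, -0.6]
grip_width: 0.221
grip_force: 6.0
```

```bash
python3 - <<'E'
from h import *
from bench import ctrl
c=ctrl.camera_info("wrist");p,d=ctrl.get_image("wrist");cv2.imwrite("pics/w4.png",p);np.savez("w4.npz",p=p,d=d,K=c["intrinsics"],R=c["R"],t=c["t"])
yb=np.array([.265,.9643,0]);xb=np.array([.9643,-.265,0])
for n,k in(("w2",[.509,-.0215,0]),("w4",[.5279,.046,0])):
    L=load(n);W=cloud(*L[1:]);X=W-k;a=X@yb*1000;b=X@xb*1000;z=W[...,2]*1000
    m=(L[1]>0)&(abs(a)<3)&(b>8)&(b<52)&(z>85)&(z<130)
    print(n,[(lo,np.median(z[m&(b>lo)&(b<lo+6)]).round(1),int((m&(b>lo)&(b<lo+6)).sum())) for lo in range(8,50,6)])
    m=(abs(a)<9)&(b>-9)&(b<9)&(z<120)&(z>85);print("knob",m.sum(),z[m].max() if m.any() else 0)
E
```

```text
w2 [(8, np.float64(103.8), 121), (14, np.float64(103.1), 97), (20, np.float64(102.7), 101), (26, np.float64(102.2), 112), (32, np.float64(101.8), 110), (38, np.float64(101.2), 120), (44, np.float64(100.8), 117)]
knob 506 111.03359492561407
w4 [(8, np.float64(100.2), 111), (14, np.float64(100.0), 97), (20, np.float64(100.0), 105), (26, np.float64(100.0), 108), (32, np.float64(99.8), 118), (38, np.float64(99.8), 128), (44, np.float64(99.7), 134)]
knob 463 106.96428666139633
```

View pics/w4.png

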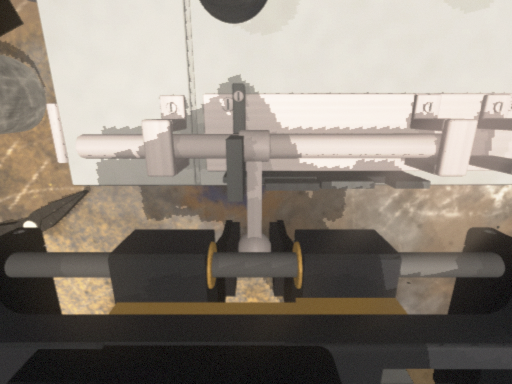

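The rod is through the keeper, left of column 140, and the stem is beside the end wall. The stem is now nearly level, about 0.01 rad against 0.08 at the start. I'll press the last bit until the end is felt.

```bash
python3 -m handwheel '[[0.014,0,0,0.0006,0,0,0],[0.014,0,0,0,0,0,0]]'; python3 -m handwheel '[[0.014,0,0,0.0005,0,0,0],[0.014,0,0,0,0,0,0]]';  python3 -m handwheel '[[0.014,0,0,0.0005,0,0,0],[0.014,0,0,0,0,0,0]]'
```

```text
time: 14.8
position: [0.5279, 0.046, 0.0957]
tool_rot: [3.113, -0.425, 0.0]
ft_force: [-2.2, 2.6, 0.5]
grip_width: 0.217
grip_force: 6.0
time: 15.05
position: [0.5281, 0.046, 0.0954]
tool_rot: [3.112, -0.425, 0.001]
ft_force: [-4.2, 3.1, 2.4]
grip_width: 0.218
grip_force: 6.0
time: 15.3
position: [0.5282, 0.0459, 0.095]
tool_rot: [3.112, -0.425, 0.001]
ft_force: [-4.8, 3.0, 4.6]
grip_width: 0.221
grip_force: 6.0
```

```bash
python3 -m handwheel '[[0.014,0.0,-0.0007,-0.0003,0,0,0],[0.014,0,0,0,0,0,0]]'; python3 -m handwheel '[[0.022,0,0,0,0,0,0],[0.03,0,0,0,0,0,0],[0.04,0,0,0,0,0,0],[0.05,0,0,0,0,0,0],[0.05,0,0,0,0,0,0]]';  python3 -m handwheel '[[0.05,0,0,-0.01,0,0,0],[0.05,0,0,-0.03,0,0,0],[0.05,0,0,-0.04,0,0,0],[0.05,-0.02,0.02,-0.04,0,0,0],[0.05,-0.02,0.02,-0.02,0,0,0],[0.05,0,0,0,0,0,0]]'
python3 - <<'E'
from h import *
from bench import ctrl
c=ctrl.camera_info("wrist");p,d=ctrl.get_image("wrist");cv2.imwrite("pics/w5.png",p);np.savez("w5.npz",p=p,d=d,K=c["intrinsics"],R=c["R"],t=c["t"])
yb=np.array([.265,.9643,0]);xb=np.array([.9643,-.265,0])
for n,k in(("w1",[.509,-.0215,0]),("w5",[.5282,.046,0])):
    L=load(n);W=cloud(*L[1:]);X=W-k;a=X@yb*1000;b=X@xb*1000;z=W[...,2]*1000
    m=(L[1]>0)&(abs(a)<3)&(b>8)&(b<52)&(z>85)&(z<130)
    print(n,[(lo,np.median(z[m&(b>lo)&(b<lo+6)]).round(1)) for lo in range(8,50,6)])
    m=(abs(a)<12)&(b>-12)&(b<7)&(z<120)&(z>85);print("knob",m.sum(),z[m].max(),"mid along y",(a[m].max()+a[m].min())/2)
E
```

```text
time: 15.55
position: [0.5282, 0.0461, 0.0951]
tool_rot: [3.112, -0.426, 0.0]
ft_force: [-4.4, 1.1, 4.8]
grip_width: 0.216
grip_force: 6.0
time: 16.18
position: [0.5282, 0.0467, 0.0949]
tool_rot: [3.113, -0.425, 0.0]
ft_force: [-1.3, 0.0, 0.8]
grip_width: 0.552
grip_force: 0.0
time: 16.92
position: [0.4791, 0.0179, 0.2374]
tool_rot: [3.11, -0.428, 0.007]
ft_force: [1.2, -0.1, -0.1]
grip_width: 0.578
grip_force: 0.0
w1 [(8, np.float64(103.4)), (14, np.float64(103.1)), (20, np.float64(103.0)), (26, np.float64(102.0)), (32, np.float64(101.8)), (38, np.float64(101.3)), (44, np.float64(100.9))]
knob 223 111.43798060046183 mid along y -0.9978274446621915
w5 [(8, np.float64(99.8)), (14, np.float64(99.7)), (20, np.float64(99.8)), (26, np.float64(99.7)), (32, np.float64(99.7)), (38, np.float64(99.4)), (44, np.float64(99.8))]
knob 247 107.57737388149522 mid along y 0.01768701761156155
```

View pics/w5.png

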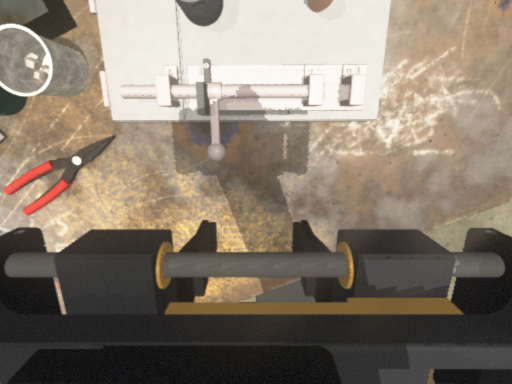

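The handle is level (stem slope about 0, knob at (216,152)), the rod is through the keeper at (165,91), and the gripper is clear.

```bash
python3 -c "
from bench import ctrl
print(ctrl.close_job())"
```

```text
the job is handed in; nothing more can be done
None
```

I bolted the box and handed the job in: the rod is through the keeper, the handle is level in the second notch and let go, and the force readings I took during the moves stayed under about 9 N; I touched none of the bystanders.

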